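# Back off a knurled lock ring two line-ups and press the plunger

### The job

Loosen the dark knurled lock ring of the indexing fixture by rolling a fingertip along its rim, anticlockwise seen from above, until the white line on the ring has come round to the red line on the hub for the second time, and leave the two in line. Only then press the red plunger beside the ring fully down with a fingertip. Nothing is to be pinched or lifted, and the plug gauge, the bearing and the reel standing round the fixture must stay where they are.

Things in the scene. Friction and masses are not known exactly. Their poses are not given: they have to be found in the camera images.
- fixture: grey indexing fixture on a plywood board that lies across the bins; fixed. Origin on the board's top, straight below the ring's axis; z is up, x and y its own level axes. Base plate 12 mm thick, from -65 to +65 mm in x, -65 to +133 mm in y; on it a neck of 43 mm radius up to 31 mm; above that the lock ring
- lock_ring (a joint): turn of the dark ring in rad about the fixture's z axis, growing anticlockwise seen from above (loosening). White and red line meet at 0, 6.283 (first time) and 12.566 (second time). Starts between 0.5 and 2.4; stops at 0 and 15.5. Stiff, 0.04 N m (1 N at the rim), does not rise, stays where it is left; a fingertip pressed on with 3 to 8 N drives it by friction
- ring_axis (a point): point on the ring's axis level with the ring's top, 56 mm above the board. The ring is 96 mm across (too wide to pinch), its knurled rim upright from 32 to 56 mm above the board. The middle is a fixed metal hub of 26 mm radius, 1.5 mm proud of the ring's top
- white_line (a point): outer end of the white line on top of the ring (5 mm wide, 16 mm long, radial), 44 mm from the axis; it turns with the ring
- red_line (a point): outer end of the red line on the fixed hub (5 mm wide, 16 mm long, radial), 25 mm from the axis, in the fixture's -x direction
- plunger (a joint): how far the red plunger is pressed, in m: 0 is up, 0.009 fully down on its stop. Straight down; it takes about 5 N and stays down
- plunger_top (a point): centre of the flat top of the red plunger: 30 mm across, tapering to 24 mm at the top, 105 mm from the ring's axis in the fixture's +y direction, on a grey boss of 24 mm radius. Its top stands 34.5 mm above the board when up and 25.5 mm when fully down (1.5 mm proud of the boss)
- gauge: loose steel plug gauge standing upright, 24 mm in diameter, 60 mm high, behind the ring; origin at the centre of its underside
- loose_bearing: loose ball bearing lying flat, 44 mm across, 12 mm high; origin at the centre of its underside
- reel: small loose pale reel standing upright in front of the fixture, 32 mm across, 24 mm high; origin at the centre of its underside
Mind the look-alikes: they are no part of the job. What is meant by the gauge is not green or turquoise, and is the smaller of those in its own colour.

How it is judged:
On the way, in this order (a step that is already met when the one before it is completed fails the run):
1. the ring's white line has come round to the red line for the second time (value of joint lock_ring between 12.266 and 12.866 rad), for 0.2 s.
2. the plunger is pressed fully down (value of joint plunger above 0.0075 m), for 0.1 s.
At the end, for the whole second after the job is handed in: The ring is at rest with its white line in line with the red line for the second time (joint 12.566 within 0.3 rad), the plunger is pressed at least 7.5 of its 9 mm, and the gauge (upright), bearing and reel stand within 12 mm of where they were (all of step 1 and velocity of joint lock_ring between -0.05 and 0.05 rad/s and value of joint plunger above 0.0075 m and distance of each of gauge, loose_bearing, reel from where it was at the start of the episode below 0.012 m and angle between gauge's own z axis and vertical below 0.15 rad); the robot touches nothing.
It fails at once if the plunger is pressed before the ring has been loosened as far as the second line-up (value of joint plunger above 0.004 m and value of joint lock_ring below 12.2 rad).
It fails at once if the gauge, the bearing or the reel is lifted, knocked over or pushed away (distance of any of gauge, loose_bearing, reel from where it was at the start of the episode above 0.02 m or angle between gauge's own z axis and vertical above 0.5 rad).
It also fails if it takes over 58 s, if anything falls off the work surface, if the arm or the gripper's body presses on something with over 40 N, if the wrist force passes 120 N, or if a joint passes its speed limit or range.

### The arm

A 6-joint arm with a two-finger parallel gripper is mounted at the origin on a cart in front of the work surface, level with it; the furniture and walls round the work are solid. World frame = base frame: x ahead of the robot, y to its left, z up, the work surface at z = 0. Lengths are in m, angles in rad, forces in N, time in s.
With the tool pointing down it reaches from about 0.3 to 0.875 m from the base axis. Payload 6.4 kg.
Tool frame: the origin (TCP) lies at the very end of the fingers, on their centre line; the grasp point (between the pads) lies 19 mm behind it; z points along the fingers, y is the line along which they close (so a half turn about z gives the same grasp; the last joint's range is limited). The gripper opens to 85 mm and grips with 20 to 120 N. Pads are 22 mm wide; open, the fingers measure 114 mm over their backs; the gripper's body (76 mm by 85 mm) begins 54 mm behind the grasp point. The pads swing forward as they close: fully open they stand 13 mm farther back than shut.
Start: joints at [0.936, 0.181, 1.607, -0, 1.354, -0.206], TCP at [0.239, 0.523, 0.208] pointing down, gripper open.
Joint ranges: [-2.99, 2.99], [-0.89, 2.07], [0.3, 2.58], [-1.14, 4.28], [0, 2.63], [-3.12, 3.12]. Speed limits (rad/s): [2.57, 2.57, 3.01, 3.14, 3.14, 3.14].

### API

Orientations are given as a unit quaternion [w, x, y, z].
In Python, from bench import telemetry, camera, ctrl, spotter gives the robot as it stands.
- The arm moves only by the tool send_rows, never from a script. Its argument "series" is a list of rows, each a list of 3 entries, a list of its own where there are three numbers: the turn, a rotation vector about the world's x, y, z in degrees, then the shift along the world's x, y, z in mm, then the closure, from -1 (fully open) to 1 (shut), so that 0 is half open. In form: [[[rx, ry, rz], [dx, dy, dz], gripper], ...]. A call has 1 to 10 rows; each row is the pose to reach, as a shift and turn from the pose commanded when the call began; what a row does not reach only later rows make up. A row lasts 1/8 s, in which the tool goes at most 62.5 mm and 10.7 degrees, less where a joint would pass 70% of its speed; a pose out of reach is approached as far as the arm can. A call with a gripper value outside its range is refused whole. The fingers move at their own pace and stop on an object; the grip force is fixed at half the most. Time passes only in rows, so rows that repeat a pose let the fingers close. It gives the time, the measured TCP pose, the force, the opening and the grip force at its end, in the units of the state.
- telemetry.get_obs(): the state, without advancing time (a new reading comes with each control period).
- camera(name): name is "scene" or "top" or "wrist"; returns a dict with "pixels" (384x512x3 uint8, red, green, blue), "camera_matrix" (3x3 intrinsics, pixels), "dist_coeffs" ([k1, k2, p1, p2, k3] as OpenCV has them; the pictures are not rectified), "xyz" and "orientation" of the camera in the world. Camera axes: x right, y up, looking along -z (the intrinsics and any distortion apply to the point x, -y, -z); pixel columns grow to the right and rows downward; lengths in m; the calibration is good to about 2 mm. A picture is of the moment at which its call begins. There is no depth.
- ctrl.hand_in(): hands the job in; it is judged then, once.
Trained networks look in the newest picture that a camera, given by its name, has taken for a name from the list of things; names that differ only in an ending like _2 or _b are one class to them, and where a whole thing is asked for, a point or a joint stands for the part that bears it (a point fixed in the world has none). Each returns a list of dicts, best first, with "conf" (0 to 1); they miss things now and then, are a little off and sometimes report something else, mostly with a low value. They report only what shows in the picture. A call takes as long as a camera call. They do not tell look-alikes from the thing itself.
- spotter.boxes_of(thing, camera): "xyz" ([x, y, z] in m, in world coordinates, good to about 4 mm: the middle of the surface that is visible of it).
- spotter.landmark_of(thing, camera): "xyz" ([x, y, z] in m, in world coordinates, good to about 4 mm: a listed point, or the origin of a listed thing).
The state is a dict: "time_s": time; "q": joint angles; "dq": joint speeds; "joint_efforts": joint torques, N m; "eef_pos": TCP position; "eef_rot": TCP orientation; "wrist_force": force on the tool from outside, world axes, zero at the start; "torque": the same for the moment, N m; "opening": opening from 0.0 (shut) to 1.0 (fully open); "grasp_force": force on a finger pad.
Only numpy, scipy, OpenCV 4.12 (cv2) and the standard library are available. Lean on these libraries where they do the work, as an engineer would, in place of code of your own. Each camera call takes 0.05 s, during which the arm holds its last target. There are 200 camera calls.

## Working session

There is one attempt and no reset: what is moved stays moved. The work goes in short steps, Python scripts to look and compute and a tool call to move; the robot and the scene stay as the last step left them, time stands still between calls to the robot, and variables do not carry over. Pictures are saved under pics/ and viewed, at most 12 in all, crops included, and the job is handed in when it is done.

Besides the shell and the picture viewer there is one more tool, called after "Emit:" as a command line: name --argument value ..., lists and objects as JSON in quotes. send_rows: Moves the arm, as the interface text tells. Its arguments: {"type":"object","properties":{"series":{"type":"array","items":{"type":"array"}}},"required":["series"]}

```bash
mkdir -p pics
cat > h.py <<'E'
from bench import telemetry, camera, ctrl, spotter
import numpy as np, cv2
def shot(n,f=None):
    c=camera(n)
    if f: cv2.imwrite('pics/'+f,cv2.cvtColor(c['pixels'],cv2.COLOR_RGB2BGR))
    return c
E
python3 - <<'E'
from h import *
o=telemetry.get_obs();print(o['time_s'],o['eef_pos'],o['eef_rot'],o['wrist_force'],o['opening'])
a=shot('top');b=shot('scene')
cv2.imwrite('pics/a.png',cv2.cvtColor(a['pixels'],cv2.COLOR_RGB2BGR));cv2.imwrite('pics/b.png',cv2.cvtColor(b['pixels'],cv2.COLOR_RGB2BGR))
for t in ['fixture','ring_axis','white_line','red_line','plunger_top','gauge','loose_bearing','reel']:
  for cam in ['top','scene']:
    print(t,cam,[(np.round(d['xyz'],4).tolist(),round(d['conf'],2)) for d in spotter.landmark_of(t,cam)][:5])
print(telemetry.get_obs()['time_s'], a['xyz'],b['xyz'])
E
```

```text
0.0 [0.23868817 0.52244351 0.20695981] [-3.77009560e-04  2.12769527e-01  9.77101987e-01 -8.32210598e-04] [ 0.707608   -0.90216147  0.08943903] 1.0025730044367154
fixture top [([0.504, -0.182, 0.122], 0.93)]
fixture scene [([0.5091, -0.182, 0.1241], 0.78)]
ring_axis top []
ring_axis scene [([0.5026, -0.19, 0.1826], 0.92)]
white_line top []
white_line scene [([0.5291, -0.2209, 0.18], 0.6), ([0.5021, -0.1861, 0.1843], 0.32)]
red_line top [([0.4843, -0.1811, 0.1876], 0.74)]
red_line scene [([0.4837, -0.1874, 0.1813], 0.78)]
plunger_top top [([0.4885, -0.0809, 0.1564], 0.71)]
plunger_top scene [([0.4933, -0.0832, 0.1555], 0.49)]
gauge top [([0.574, 0.0189, -0.0002], 0.76), ([0.6025, -0.1199, 0.1276], 0.57), ([0.5054, -0.1832, 0.1243], 0.56), ([0.5202, -0.5657, 0.0011], 0.51), ([0.579, -0.5736, 0.0011], 0.5)]
gauge scene [([0.6009, -0.1161, 0.1222], 0.62), ([0.5811, -0.5747, -0.0006], 0.59)]
loose_bearing top [([0.6072, -0.2121, 0.1278], 0.74)]
loose_bearing scene [([0.6069, -0.211, 0.1288], 0.78), ([0.5289, -0.2164, 0.1831], 0.7)]
reel top [([0.4117, -0.1584, 0.124], 0.61)]
reel scene []
0.9 [ 0.36601753 -0.27837805  1.20938457] [ 0.14793927 -0.77490429  0.80865554]
```

View pics/a.png

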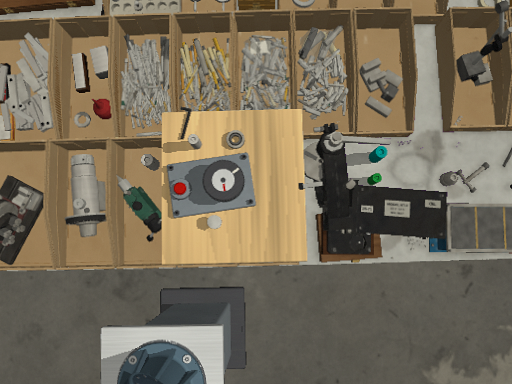

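View pics/b.png

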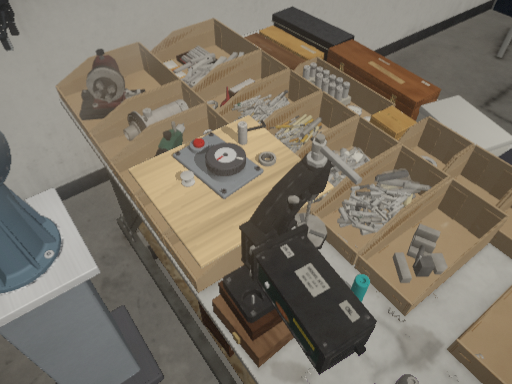

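Emit:
send_rows --series '[[[0,0,-10],[0,0,60],1],[[0,0,-20],[15,-40,100],1],[[0,0,-30],[35,-95,120],1],[[0,0,-40],[55,-150,120],1],[[0,0,-50],[75,-205,120],1],[[0,0,-60],[95,-260,120],1],[[0,0,-70],[115,-315,120],1],[[0,0,-80],[135,-370,120],1],[[0,0,-90],[155,-425,120],1],[[0,0,-100],[175,-480,120],1]]'

```text
time_s: 2.15
eef_pos: [0.4144, 0.0411, 0.3283]
eef_rot: [0.0, 0.887, 0.462, 0.001]
wrist_force: [1.0, 0.5, 0.2]
opening: 0.001
grasp_force: 0.0
```

Emit:
send_rows --series '[[[0,0,-10],[20,-55,0],1],[[0,0,-20],[35,-100,0],1],[[0,0,-30],[50,-140,0],1],[[0,0,-40],[60,-180,0],1],[[0,0,-50],[60,-200,0],1],[[0,0,-60],[60,-200,0],1],[[0,0,-70],[60,-200,0],1],[[0,0,-70],[60,-200,0],1]]'

```text
time_s: 3.15
eef_pos: [0.474, -0.1571, 0.3279]
eef_rot: [0.0, 0.992, -0.126, 0.0]
wrist_force: [0.7, 0.3, -0.3]
opening: -0.001
grasp_force: 0.0
```

Run:
```python
from h import *
o=telemetry.get_obs();print(o['time_s'],o['q'],o['eef_pos'],o['eef_rot'],o['wrist_force'],o['opening'])
a=shot('wrist','c.png');print(a['xyz'],a['orientation'],a['camera_matrix'],a['dist_coeffs'])
for t in ['ring_axis','white_line','red_line','plunger_top','gauge','loose_bearing','reel']:
    print(t,[(np.round(d['xyz'],4).tolist(),round(d['conf'],2)) for d in spotter.landmark_of(t,'wrist')][:3])
```

```text
3.15 [-5.58204544e-01 -6.85940996e-02  1.62942915e+00 -2.13714532e-05
  1.58069928e+00  1.26547715e+00] [ 0.47403561 -0.15713959  0.32789874] [ 2.19079315e-05  9.92016755e-01 -1.26106134e-01  2.20140092e-05] [ 0.69760544  0.29594054 -0.27876763] -0.0005347197448287541
[ 0.55031051 -0.17801297  0.49426157] [-0.60426411  0.09595005 -0.12342004  0.78129762] [[307.14921889   0.         256.23505936]
 [  0.         307.14921889 189.95012476]
 [  0.           0.           1.        ]] [0.0237631 0.        0.        0.        0.       ]
ring_axis [([0.5047, -0.1878, 0.1804], 0.7)]
white_line []
red_line [([0.4808, -0.1851, 0.1791], 0.58)]
plunger_top [([0.4918, -0.0826, 0.1589], 0.94)]
gauge [([0.6018, -0.117, 0.1252], 0.95), ([0.5801, 0.0146, 0.0014], 0.82), ([0.5059, -0.1802, 0.126], 0.75)]
loose_bearing [([0.6083, -0.2092, 0.1229], 0.9)]
reel [([0.4142, -0.1559, 0.1261], 0.55)]
```

View pics/c.png

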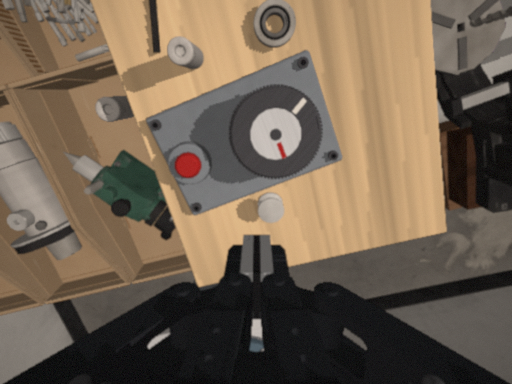

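```bash
cat >> h.py <<'E'
from scipy.spatial.transform import Rotation as R
def proj(c,P):
    q=np.array(c['orientation']);M=R.from_quat(np.r_[q[1:],q[0]]).as_matrix()
    p=(np.atleast_2d(P)-c['xyz'])@M*[1,-1,-1]
    return cv2.projectPoints(p,np.zeros(3),np.zeros(3),c['camera_matrix'],c['dist_coeffs'])[0][:,0].astype(np.float32)
def rect(c,x0,y0,z,half,s):
    # top-down map: column -> -y, row -> -x (as top camera), s mm/px
    n=int(2*half/s)+1; g=(np.arange(n)*s-half)/1000
    X,Y=np.meshgrid(x0-g,y0-g,indexing='ij')
    uv=proj(c,np.c_[X.ravel(),Y.ravel(),np.full(X.size,z)]).reshape(n,n,2)
    return cv2.remap(c['pixels'],uv[...,0],uv[...,1],cv2.INTER_CUBIC)
def hub(c,x0=.504,y0=-.185,z=.182):
    im=rect(c,x0,y0,z,60,.5); g=im.min(2).astype(float)
    mx=im.max(2).astype(float)
    # best circle: gradient of brightness (max channel) across r=26 and grey->dark at 48 not used
    b=cv2.GaussianBlur(mx,(0,0),1.5); a=np.linspace(0,2*np.pi,120,endpoint=False)
    best=max(((np.median(cv2.remap(b.astype(np.float32),*(((v+(24*np.cos(a))*2).astype(np.float32)[None]) if 0 else ((np.float32(u+48*np.cos(a)))[None],(np.float32(v+48*np.sin(a)))[None])),cv2.INTER_LINEAR)-cv2.remap(b.astype(np.float32),np.float32(u+56*np.cos(a))[None],np.float32(v+56*np.sin(a))[None],cv2.INTER_LINEAR)).item() if 0 else np.clip(cv2.remap(b.astype(np.float32),np.float32(u+48*np.cos(a))[None],np.float32(v+48*np.sin(a))[None],cv2.INTER_LINEAR)-cv2.remap(b.astype(np.float32),np.float32(u+56*np.cos(a))[None],np.float32(v+56*np.sin(a))[None],cv2.INTER_LINEAR),None,90).mean()),u,v) for u in range(90,151) for v in range(90,151))
    return best[0],x0-(best[2]*.5-60)/1000,y0-(best[1]*.5-60)/1000
E
python3 - <<'E'
# tidy hub(): replace with a short version
s=open('h.py').read();i=s.index('def hub')
s=s[:i]+'''def hub(c,x0=.504,y0=-.185,z=.182):
    b=cv2.GaussianBlur(rect(c,x0,y0,z,60,.5).max(2),(0,0),1.5).astype(np.float32)
    a=np.linspace(0,2*np.pi,120,endpoint=False)
    at=lambda u,v,r:cv2.remap(b,np.float32(u+r*np.cos(a))[None],np.float32(v+r*np.sin(a))[None],cv2.INTER_LINEAR)
    f,u,v=max((np.clip(at(u,v,48)-at(u,v,56),None,90).mean(),u,v) for u in range(90,151) for v in range(90,151))
    return f,x0-(v*.5-60)/1000,y0-(u*.5-60)/1000
def blob(c,x0,y0,z,kind,half=60):
    im=rect(c,x0,y0,z,half,.5).astype(int)
    m=(im[...,0]-im[...,1:].max(2)>50) if kind=='red' else (im.min(2)>190)
    g=(np.arange(m.shape[0])*.5-half)/1000
    r,k=np.nonzero(m); return m,x0-g[r],y0-g[k]
def angles(c,x,y,z=.1805):
    """world angle of white and red line, deg"""
    out=[]
    for kind,lo,hi,zz in (('white',.0285,.046,z),('red',.008,.0255,z+.0015)):
        m,X,Y=blob(c,x,y,zz,kind); d=np.hypot(X-x,Y-y); s=(d>lo)&(d<hi)
        out+=[np.degrees(np.arctan2((Y[s]-y).mean(),(X[s]-x).mean())),s.sum()]
    return np.round(out,1),round((out[0]-out[2])%360,1)
'''
open('h.py','w').write(s)
E
python3 - <<'E'
from h import *
for n in ('wrist','top'):
    c=camera(n); h=hub(c); print(n,h,angles(c,h[1],h[2]))
    m,X,Y=blob(c,.49,-.082,.159,'red',40);print('plunger',X.mean(),Y.mean(),len(X))
    cv2.imwrite('pics/r_%s.png'%n,cv2.cvtColor(rect(c,h[1],h[2],.182,60,.5),cv2.COLOR_RGB2BGR))
a,b=[cv2.imread('pics/r_%s.png'%n) for n in('wrist','top')];cv2.imwrite('pics/d.png',np.hstack([a,b]))
E
```

```text
wrist (np.float32(88.918785), 0.504, -0.1855) (array([ -54.2,  101. , -170.1,  324. ]), np.float64(115.9))
plunger 0.4926068745304282 -0.08409335086401201 2662
top (np.float32(54.550903), 0.5035000000000001, -0.1855) (array([-51.5, 191. ,   nan,   0. ]), np.float64(nan))
plunger nan nan 0h.py:34: RuntimeWarning: Mean of empty slice.
  out+=[np.degrees(np.arctan2((Y[s]-y).mean(),(X[s]-x).mean())),s.sum()]
  ret = ret.dtype.type(ret / rcount)
<stdin>:4: RuntimeWarning: Mean of empty slice.
```

View pics/d.png

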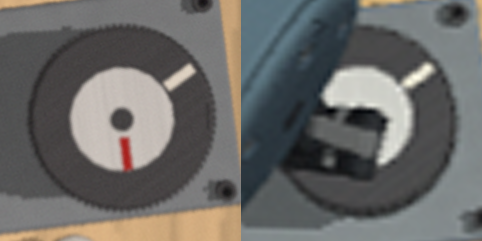

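Emit:
send_rows --series '[[[0,0,-10],[8,8,-10],1],[[0,0,-20],[16,16,-20],1],[[0,0,-30],[26,26,-40],1],[[0,0,-40],[36,32,-60],1],[[0,0,-50],[41,37,-80],1],[[0,0,-60],[41,37,-90],1],[[0,0,-70],[41,37,-100],1],[[0,0,-80],[41,37,-110],1],[[0,0,-85.5],[41,37,-140],1],[[0,0,-85.5],[41,37,-163],1]]'

```text
time_s: 4.9
eef_pos: [0.5149, -0.1199, 0.1639]
eef_rot: [-0.0, -0.642, 0.767, 0.0]
wrist_force: [0.1, -0.4, 0.2]
opening: -0.0
grasp_force: 0.0
```

Run:
```python
from h import *
o=telemetry.get_obs();print(o['time_s'],o['q'],o['eef_pos'],o['eef_rot'],o['wrist_force'])
c=shot('wrist','e.png');h=hub(c); print(h,angles(c,.504,-.186))
```

```text
4.9 [-4.53524755e-01  1.22469962e-01  1.76642454e+00 -1.32947514e-06
  1.25308067e+00  2.86447510e+00] [ 0.5148637  -0.11990221  0.16389185] [-7.85796108e-05 -6.42069584e-01  7.66646341e-01  1.74376929e-04] [ 0.14103395 -0.40793505  0.24525274]
(np.float32(89.045555), 0.504, -0.1855) (array([   nan,    0. , -172.5,  332. ]), np.float64(nan))h.py:34: RuntimeWarning: Mean of empty slice.
  out+=[np.degrees(np.arctan2((Y[s]-y).mean(),(X[s]-x).mean())),s.sum()]
  ret = ret.dtype.type(ret / rcount)
```

View pics/e.png

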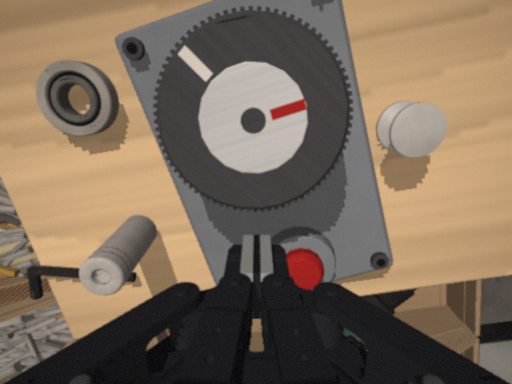

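Emit:
send_rows --series '[[[0,0,0],[-0.7,-4,0],1],[[0,0,0],[-1.2,-7,0],1],[[0,0,0],[-1.2,-7,0],1]]'

```text
time_s: 5.32
eef_pos: [0.5146, -0.1277, 0.1662]
eef_rot: [0.0, -0.642, 0.767, -0.001]
wrist_force: [-0.0, 0.3, 0.1]
opening: -0.002
grasp_force: 0.0
```

Emit:
send_rows --series '[[[0,0,0],[-0.2,-1,0],1],[[0,0,0],[-0.2,-1,0],1]]'

```text
time_s: 5.58
eef_pos: [0.5138, -0.1281, 0.1652]
eef_rot: [0.0, -0.642, 0.766, -0.0]
wrist_force: [-0.1, -0.6, -0.6]
opening: 0.003
grasp_force: 0.0
```

Emit:
send_rows --series '[[[0,0,0],[-0.2,-1,0],1],[[0,0,0],[-0.2,-1,0],1]]'

```text
time_s: 5.82
eef_pos: [0.5134, -0.1291, 0.1649]
eef_rot: [-0.0, -0.642, 0.766, 0.0]
wrist_force: [-0.1, -0.1, 0.3]
opening: 0.003
grasp_force: 0.0
```

Emit:
send_rows --series '[[[0,0,0],[-0.2,-1.5,0],1],[[0,0,0],[-0.2,-1.5,0],1]]'

```text
time_s: 6.08
eef_pos: [0.5132, -0.1306, 0.1649]
eef_rot: [-0.0, -0.642, 0.766, 0.0]
wrist_force: [-1.0, 0.9, 0.4]
opening: 0.001
grasp_force: 0.0
```

Emit:
send_rows --series '[[[0,0,0],[-0.2,-1.2,0],1],[[0,0,0],[-0.2,-1.2,0],1]]'

```text
time_s: 6.32
eef_pos: [0.5131, -0.1318, 0.1649]
eef_rot: [-0.0, -0.642, 0.766, -0.0]
wrist_force: [-0.7, 0.2, 0.5]
opening: 0.004
grasp_force: 0.0
```

Emit:
send_rows --series '[[[0,0,0],[-0.2,-1.2,0],1],[[0,0,0],[-0.2,-1.2,0],1]]'

```text
time_s: 6.58
eef_pos: [0.5129, -0.133, 0.1649]
eef_rot: [0.0, -0.642, 0.766, -0.0]
wrist_force: [0.3, 0.5, 0.4]
opening: 0.001
grasp_force: 0.0
```

Emit:
send_rows --series '[[[0,0,0],[-0.2,-1.2,0],1],[[0,0,0],[-0.2,-1.2,0],1]]'

```text
time_s: 6.82
eef_pos: [0.5127, -0.1342, 0.1649]
eef_rot: [-0.0, -0.642, 0.766, -0.0]
wrist_force: [-0.1, -0.1, 1.1]
opening: -0.0
grasp_force: 0.0
```

Run:
```python
from h import *
o=telemetry.get_obs();print(o['time_s'],o['eef_pos'],o['wrist_force'])
c=camera('wrist');p=proj(c,[o['eef_pos']]);print(p)
im=cv2.resize(c['pixels'][150:290,170:340],None,fx=4,fy=4,interpolation=cv2.INTER_CUBIC)
cv2.imwrite('pics/f.png',cv2.cvtColor(im,cv2.COLOR_RGB2BGR))
```

```text
6.825 [ 0.51266397 -0.1342146   0.16488502] [-0.07818661 -0.08934333  1.06892332]
[[255.92285 232.25972]]
```

View pics/f.png

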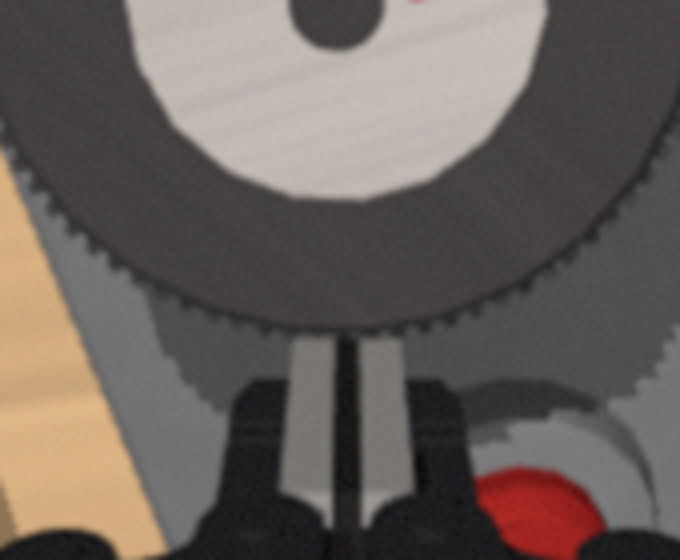

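Emit:
send_rows --series '[[[0,0,0],[-0.2,-1.2,0],1],[[0,0,0],[-0.2,-1.2,0],1]]'

```text
time_s: 7.12
eef_pos: [0.5125, -0.1354, 0.1649]
eef_rot: [-0.0, -0.642, 0.766, -0.0]
wrist_force: [0.0, -0.1, 0.1]
opening: 0.001
grasp_force: 0.0
```

Emit:
send_rows --series '[[[0,0,0],[-0.2,-1.2,0],1],[[0,0,0],[-0.2,-1.2,0],1]]'

```text
time_s: 7.38
eef_pos: [0.5123, -0.1367, 0.1649]
eef_rot: [-0.0, -0.642, 0.766, -0.0]
wrist_force: [0.7, -0.0, 0.2]
opening: 0.001
grasp_force: 0.0
```

Run:
```python
from h import *
o=telemetry.get_obs();c=camera('wrist')
q=o['eef_rot'];M=R.from_quat(np.r_[q[1:],q[0]]).as_matrix();t=o['eef_pos']
for v in ([0,0,0],[11,0,0],[-11,0,0],[11,0,-20],[-11,0,-20],[11,0,-40],[0,7,0],[0,14,0]): print(v,proj(c,[t+M@np.array(v)/1000]))
h=hub(c);print(h, o['wrist_force'],np.round(M,2).tolist())
a=np.radians(80);
for r,z in((48,.1805),(48,.1565)): print(proj(c,[[.504+r/1000*np.cos(a),-.1855+r/1000*np.sin(a),z]]))
```

```text
[0, 0, 0] [[255.91956 232.198  ]]
[11, 0, 0] [[255.89297 215.09561]]
[-11, 0, 0] [[255.94516 248.69499]]
[11, 0, -20] [[255.82794 229.88937]]
[-11, 0, -20] [[255.88855 266.75165]]
[11, 0, -40] [[255.7453  248.67679]]
[0, 7, 0] [[267.6699  232.19092]]
[0, 14, 0] [[279.42343 232.18677]]
(np.float32(89.14229), 0.504, -0.1855) [ 0.66706825 -0.04320449  0.21845661] [[-0.17, -0.98, 0.0], [-0.98, 0.17, -0.0], [0.0, -0.0, -1.0]]
[[255.2265  242.22916]]
[[255.37296 224.00633]]
```

Run:
```python
from h import *
c=camera('wrist');s=camera('scene')
f=lambda c,a,b,e,d,k:cv2.resize(c['pixels'][a:b,e:d],(400*1,400),interpolation=cv2.INTER_CUBIC)
im=np.hstack([f(c,170,270,206,306,4),f(s,100,180,180,260,4)])
cv2.imwrite('pics/g.png',cv2.cvtColor(im,cv2.COLOR_RGB2BGR))
```

```text
(no output)
```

View pics/g.png

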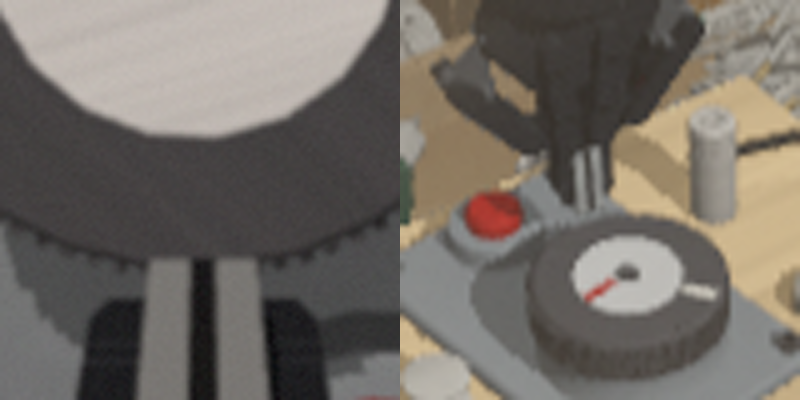

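Run:
```python
from h import *
o=telemetry.get_obs();s=camera('scene');w=camera('wrist')
q=o['eef_rot'];M=R.from_quat(np.r_[q[1:],q[0]]).as_matrix();t=o['eef_pos']
k=lambda p:np.round(((p-[180,100])*5)).tolist()
kw=lambda p:np.round(((p-[206,170])*4)).tolist()
for v in ([0,0,0],[11,0,0],[11,8,0],[11,8,-13],[11,8,-20],[11,-8,-20],[11,0,-25],[0,8,0],[0,-8,0],[11,0,-60]):
    P=[t+M@np.array(v)/1000]; print(v,k(proj(s,P)),kw(proj(w,P)))
for n,P in (('axis',[.504,-.1855,.182]),('gauge top',[.6018,-.117,.1845]),('plunger',[.4926,-.084,.159])): print(n,k(proj(s,[P])),proj(w,[P]))
a=np.radians(np.arange(0,360,60));print(k(proj(s,np.c_[.504+.048*np.cos(a),-.1855+.048*np.sin(a),0*a+.1805])))
```

```text
[0, 0, 0] [[184.0, 234.0]] [[200.0, 249.0]]
[11, 0, 0] [[193.0, 248.0]] [[200.0, 181.0]]
[11, 8, 0] [[178.0, 253.0]] [[254.0, 181.0]]
[11, 8, -13] [[176.0, 232.0]] [[258.0, 217.0]]
[11, 8, -20] [[175.0, 221.0]] [[261.0, 240.0]]
[11, -8, -20] [[206.0, 212.0]] [[138.0, 240.0]]
[11, 0, -25] [[190.0, 208.0]] [[199.0, 257.0]]
[0, 8, 0] [[169.0, 239.0]] [[253.0, 249.0]]
[0, -8, 0] [[199.0, 229.0]] [[146.0, 249.0]]
[11, 0, -60] [[185.0, 150.0]] [[199.0, 414.0]]
axis [[224.0, 270.0]] [[254.86566 155.97464]]
gauge top [[310.0, 114.0]] [[106.15336 303.98627]]
plunger [[94.0, 202.0]] [[299.25452 294.82605]]
[[308.0, 232.0], [218.0, 205.0], [133.0, 245.0], [137.0, 314.0], [231.0, 344.0], [318.0, 301.0]]
```

Emit:
send_rows --series '[[[0,0,0],[-0.3,-1.5,0],1],[[0,0,0],[-0.3,-1.5,0],1]]'

```text
time_s: 7.88
eef_pos: [0.5119, -0.1382, 0.1649]
eef_rot: [-0.0, -0.642, 0.766, -0.0]
wrist_force: [1.2, 0.0, -0.3]
opening: 0.003
grasp_force: 0.0
```

Emit:
send_rows --series '[[[0,0,0],[-0.3,-2,0],1],[[0,0,0],[-0.3,-2,0],1]]'

```text
time_s: 8.12
eef_pos: [0.5117, -0.1402, 0.1649]
eef_rot: [-0.0, -0.642, 0.766, -0.0]
wrist_force: [0.1, 0.5, -0.3]
opening: 0.001
grasp_force: 0.0
```

Run:
```python
from h import *
c=camera('wrist');s=camera('scene')
f=lambda c,a,b,e,d:cv2.resize(c['pixels'][a:b,e:d],(400,400),interpolation=cv2.INTER_CUBIC)
im=np.hstack([f(c,170,270,206,306),f(s,120,170,195,245)])
cv2.imwrite('pics/i.png',cv2.cvtColor(im,cv2.COLOR_RGB2BGR))
```

```text
(no output)
```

View pics/i.png

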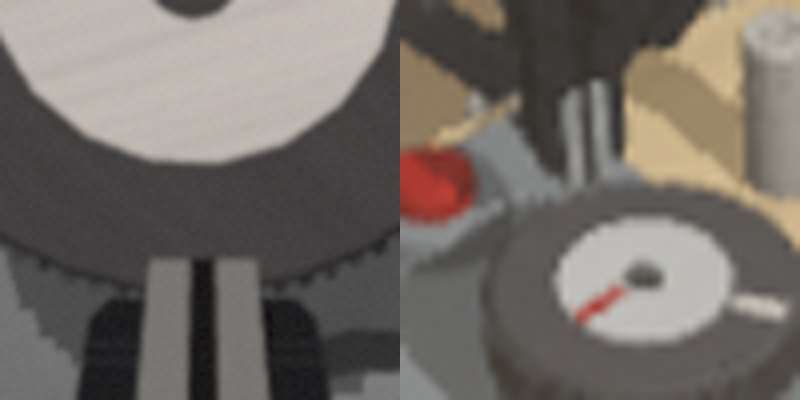

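Emit:
send_rows --series '[[[0,0,0],[0,0,-2],1],[[0,0,0],[0,0,-4],1],[[0,0,0],[0,0,-4],1]]'

```text
time_s: 8.6
eef_pos: [0.5115, -0.1399, 0.1606]
eef_rot: [-0.0, -0.642, 0.766, 0.0]
wrist_force: [0.7, 0.2, -0.5]
opening: -0.003
grasp_force: 0.0
```

Emit:
send_rows --series '[[[0,0,0],[0,0,-2],1],[[0,0,0],[0,0,-2],1]]'

```text
time_s: 8.85
eef_pos: [0.5115, -0.14, 0.1587]
eef_rot: [-0.0, -0.642, 0.766, 0.0]
wrist_force: [0.5, -0.1, -1.1]
opening: -0.003
grasp_force: 0.0
```

Emit:
send_rows --series '[[[0,0,0],[0,0,-2],1],[[0,0,0],[0,0,-2],1]]'

```text
time_s: 9.1
eef_pos: [0.512, -0.1402, 0.1572]
eef_rot: [0.0, -0.642, 0.766, -0.0]
wrist_force: [1.1, 0.7, 1.0]
opening: -0.001
grasp_force: 0.8
```

Emit:
send_rows --series '[[[0,0,0],[0,0,-2],1],[[0,0,0],[0,0,-2],1]]'

```text
time_s: 9.35
eef_pos: [0.5132, -0.1404, 0.1571]
eef_rot: [0.001, -0.642, 0.766, -0.002]
wrist_force: [0.4, 1.8, 10.9]
opening: 0.001
grasp_force: 5.5
```

Emit:
send_rows --series '[[[0,0,0],[0,0,6],1],[[0,0,0],[2,10,6],1],[[0,0,0],[3.6,20.7,6],1],[[0,0,0],[3.6,20.7,0],1],[[0,0,0],[3.6,20.7,-13],1],[[0,0,0],[3.6,20.7,-13],1],[[0,0,0],[2.8,15.7,-13],1],[[0,0,0],[2.8,15.7,-13],1]]'

```text
time_s: 10.35
eef_pos: [0.5146, -0.1251, 0.1422]
eef_rot: [0.0, -0.642, 0.767, -0.0]
wrist_force: [0.4, 0.0, 0.6]
opening: -0.001
grasp_force: 0.0
```

Emit:
send_rows --series '[[[0,0,0],[-0.3,-1.5,0],1],[[0,0,0],[-0.3,-1.5,0],1]]'

```text
time_s: 10.6
eef_pos: [0.5143, -0.1261, 0.1421]
eef_rot: [0.0, -0.642, 0.766, -0.0]
wrist_force: [-0.1, 0.9, 0.0]
opening: 0.0
grasp_force: 0.0
```

Emit:
send_rows --series '[[[0,0,0],[-0.2,-1,0],1],[[0,0,0],[-0.2,-1,0],1]]'

```text
time_s: 10.85
eef_pos: [0.5141, -0.1266, 0.142]
eef_rot: [0.0, -0.642, 0.766, 0.0]
wrist_force: [0.3, 1.0, -0.2]
opening: 0.002
grasp_force: 0.6
```

```bash
cat > orb.py <<'E'
import sys,numpy as np,json
A=np.array([504,-185.5])
p=lambda f,d:A+d*np.array([np.cos(np.radians(f)),np.sin(np.radians(f))])
def rows(cx,cy,f0,f1,d,n=10):
    out=[[[0,0,round(f-f0,1)],[*np.round(p(f,d)-[cx,cy],1).tolist(),0],1] for f in np.linspace(f0,f1,n+1)[1:]]
    return json.dumps(out),p(f1,d).round(1).tolist()
if __name__=='__main__': print(*rows(*map(float,sys.argv[1:6]),int(sys.argv[6])))
E
python3 orb.py 514.1 -127 80 155 58 10
```

```text
[[[0, 0, 7.5], [-7.6, -0.6, 0], 1], [[0, 0, 15.0], [-15.2, -0.7, 0], 1], [[0, 0, 22.5], [-22.7, -1.9, 0], 1], [[0, 0, 30.0], [-29.9, -4.0, 0], 1], [[0, 0, 37.5], [-36.9, -7.1, 0], 1], [[0, 0, 45.0], [-43.4, -11.0, 0], 1], [[0, 0, 52.5], [-49.3, -15.7, 0], 1], [[0, 0, 60.0], [-54.5, -21.2, 0], 1], [[0, 0, 67.5], [-59.0, -27.3, 0], 1], [[0, 0, 75.0], [-62.7, -34.0, 0], 1]] [451.4, -161.0]
```

Emit:
send_rows --series '[[[0,0,0],[0,-1.4,0],1],[[0,0,7.5],[-7.6,-0.6,0],1],[[0,0,15.0],[-15.2,-0.7,0],1],[[0,0,22.5],[-22.7,-1.9,0],1],[[0,0,30.0],[-29.9,-4.0,0],1],[[0,0,37.5],[-36.9,-7.1,0],1],[[0,0,45.0],[-43.4,-11.0,0],1],[[0,0,52.5],[-49.3,-15.7,0],1],[[0,0,60.0],[-54.5,-21.2,0],1],[[0,0,67.5],[-59.0,-27.3,0],1]]'

```text
time_s: 12.1
eef_pos: [0.4546, -0.1542, 0.1418]
eef_rot: [0.0, 0.961, -0.278, -0.0]
wrist_force: [-0.6, -0.0, 1.1]
opening: -0.003
grasp_force: 0.0
```

```bash
sed -i "s/im.min(2)>190/im.min(2)>150/" h.py
python3 - <<'E'
from h import *
o=telemetry.get_obs();print(o['time_s'],o['q'],o['eef_pos'],o['wrist_force'])
p=o['eef_pos'][:2]-[.504,-.1855];print('d',np.hypot(*p),np.degrees(np.arctan2(p[1],p[0])),'radial F',o['wrist_force'][:2]@p/np.hypot(*p))
c=shot('wrist','j.png');print(hub(c)); print(angles(c,.504,-.1855))
E
python3 orb.py 455.1 -154.3 147.5 237.5 57.8 10
```

```text
12.1 [-5.74835155e-01  4.00618152e-02  1.90385034e+00 -2.19852273e-04
  1.19810573e+00  1.55988710e+00] [ 0.45455986 -0.15419451  0.14178633] [-0.56966906 -0.00683195  1.1349064 ]
d 0.05851804317123069 147.658017274416 radial F 0.4776414365789954
(np.float32(89.50746), 0.5035000000000001, -0.186)
(array([   0.4,  331. , -171. ,  336. ]), np.float64(171.4))
[[[0, 0, 9.0], [-4.1, -8.2, 0], 1], [[0, 0, 18.0], [-7.1, -16.7, 0], 1], [[0, 0, 27.0], [-8.6, -25.7, 0], 1], [[0, 0, 36.0], [-8.8, -34.7, 0], 1], [[0, 0, 45.0], [-7.5, -43.7, 0], 1], [[0, 0, 54.0], [-4.9, -52.4, 0], 1], [[0, 0, 63.0], [-0.9, -60.5, 0], 1], [[0, 0, 72.0], [4.3, -68.0, 0], 1], [[0, 0, 81.0], [10.6, -74.5, 0], 1], [[0, 0, 90.0], [17.8, -79.9, 0], 1]] [472.9, -234.2]
```

View pics/j.png

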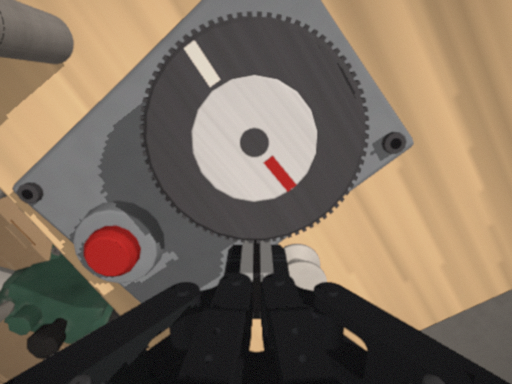

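Emit:
send_rows --series '[[[0,0,0],[0.8,-0.5,0],1],[[0,0,0],[0.8,-0.5,0],1]]'

```text
time_s: 12.4
eef_pos: [0.4548, -0.154, 0.1418]
eef_rot: [-0.0, 0.959, -0.282, -0.001]
wrist_force: [-5.5, 2.4, 3.8]
opening: 0.0
grasp_force: 3.1
```

Emit:
send_rows --series '[[[0,0,0],[0.8,-0.5,0],1],[[0,0,0],[0.8,-0.5,0],1]]'

```text
time_s: 12.65
eef_pos: [0.4549, -0.1538, 0.1417]
eef_rot: [-0.001, 0.96, -0.282, -0.003]
wrist_force: [-9.0, 4.8, 7.6]
opening: 0.004
grasp_force: 5.0
```

```bash
sed -i 's/504,-185.5/504.8,-185.5/' orb.py; python3 orb.py 456.7 -155.3 147.5 227.5 57.6 10
```

```text
[[[0, 0, 8.0], [-4.3, -6.3, 0], 1], [[0, 0, 16.0], [-7.1, -13.8, 0], 1], [[0, 0, 24.0], [-8.9, -21.7, 0], 1], [[0, 0, 32.0], [-9.5, -29.7, 0], 1], [[0, 0, 40.0], [-9.0, -37.7, 0], 1], [[0, 0, 48.0], [-7.4, -45.6, 0], 1], [[0, 0, 56.0], [-4.7, -53.2, 0], 1], [[0, 0, 64.0], [-1.0, -60.3, 0], 1], [[0, 0, 72.0], [3.7, -66.8, 0], 1], [[0, 0, 80.0], [9.2, -72.7, 0], 1]] [465.9, -228.0]
```

Emit:
send_rows --series '[[[0,0,8.0],[-4.3,-6.3,0],1],[[0,0,16.0],[-7.1,-13.8,0],1],[[0,0,24.0],[-8.9,-21.7,0],1],[[0,0,32.0],[-9.5,-29.7,0],1],[[0,0,40.0],[-9.0,-37.7,0],1],[[0,0,48.0],[-7.4,-45.6,0],1],[[0,0,56.0],[-4.7,-53.2,0],1],[[0,0,64.0],[-1.0,-60.3,0],1],[[0,0,72.0],[3.7,-66.8,0],1],[[0,0,80.0],[9.2,-72.7,0],1]]'

```text
time_s: 13.9
eef_pos: [0.4653, -0.2286, 0.1417]
eef_rot: [0.0, 0.915, 0.403, -0.001]
wrist_force: [-3.0, -0.7, 0.5]
opening: -0.001
grasp_force: 1.4
```

```bash
cat > st.py <<'E'
from h import *
o=telemetry.get_obs();p=o['eef_pos'][:2]-[.5048,-.1855];r=np.hypot(*p);n=p/r;F=o['wrist_force'][:2]
c=camera('wrist');a,_=angles(c,.5045,-.1855)
print('t',o['time_s'],'q6',round(np.degrees(o['q'][5])),'d',r.round(4),'phi',np.degrees(np.arctan2(p[1],p[0])).round(1),'Fr',(F@n).round(1),'Ft',(F@[-n[1],n[0]]).round(1),'Fz',o['wrist_force'][2].round(1),a,'rel',(a[0]-186.4)%360,'hub',hub(c)[1:])
E
python3 st.py; python3 orb.py 465.9 -228.0 227.5 312.5 57.6 10
```

```text
t 13.9 q6 3 d 0.0585 phi -132.5 Fr 2.6 Ft -1.7 Fz 0.5 [  79.6  305.  -170.7  307. ] rel 253.2 hub (0.505, -0.1865)
[[[0, 0, 8.5], [6.7, -5.3, 0], 1], [[0, 0, 17.0], [14.1, -9.5, 0], 1], [[0, 0, 25.5], [22.1, -12.6, 0], 1], [[0, 0, 34.0], [30.4, -14.5, 0], 1], [[0, 0, 42.5], [38.9, -15.1, 0], 1], [[0, 0, 51.0], [47.4, -14.5, 0], 1], [[0, 0, 59.5], [55.7, -12.6, 0], 1], [[0, 0, 68.0], [63.7, -9.5, 0], 1], [[0, 0, 76.5], [71.1, -5.3, 0], 1], [[0, 0, 85.0], [77.8, 0.0, 0], 1]] [543.7, -228.0]
```

```bash
sed -i 's/504.8,-185.5/504.8,-186/' orb.py; python3 orb.py 465.9 -228.0 227.5 312.5 57.4 10
```

```text
[[[0, 0, 8.5], [6.8, -5.6, 0], 1], [[0, 0, 17.0], [14.2, -9.8, 0], 1], [[0, 0, 25.5], [22.1, -12.9, 0], 1], [[0, 0, 34.0], [30.4, -14.8, 0], 1], [[0, 0, 42.5], [38.9, -15.4, 0], 1], [[0, 0, 51.0], [47.4, -14.8, 0], 1], [[0, 0, 59.5], [55.7, -12.9, 0], 1], [[0, 0, 68.0], [63.6, -9.8, 0], 1], [[0, 0, 76.5], [71.0, -5.6, 0], 1], [[0, 0, 85.0], [77.7, -0.3, 0], 1]] [543.6, -228.3]
```

```bash
sed -i 's/504.8,-186/504.8,-185.7/' orb.py; python3 orb.py 465.9 -228.0 227.5 312.5 57.2 10
```

```text
[[[0, 0, 8.5], [6.9, -5.1, 0], 1], [[0, 0, 17.0], [14.3, -9.3, 0], 1], [[0, 0, 25.5], [22.2, -12.4, 0], 1], [[0, 0, 34.0], [30.4, -14.3, 0], 1], [[0, 0, 42.5], [38.9, -14.9, 0], 1], [[0, 0, 51.0], [47.4, -14.3, 0], 1], [[0, 0, 59.5], [55.6, -12.4, 0], 1], [[0, 0, 68.0], [63.5, -9.3, 0], 1], [[0, 0, 76.5], [70.9, -5.1, 0], 1], [[0, 0, 85.0], [77.5, 0.1, 0], 1]] [543.4, -227.9]
```

Emit:
send_rows --series '[[[0,0,8.5],[6.9,-5.1,0],1],[[0,0,17.0],[14.3,-9.3,0],1],[[0,0,25.5],[22.2,-12.4,0],1],[[0,0,34.0],[30.4,-14.3,0],1],[[0,0,42.5],[38.9,-14.9,0],1],[[0,0,51.0],[47.4,-14.3,0],1],[[0,0,59.5],[55.6,-12.4,0],1],[[0,0,68.0],[63.5,-9.3,0],1],[[0,0,76.5],[70.9,-5.1,0],1],[[0,0,85.0],[77.5,0.1,0],1]]'

```text
time_s: 15.2
eef_pos: [0.5444, -0.2288, 0.1419]
eef_rot: [0.001, 0.403, 0.915, -0.001]
wrist_force: [2.2, -3.3, -2.6]
opening: -0.0
grasp_force: 2.2
```

```bash
python3 st.py; python3 orb.py 543.4 -227.9 312.5 392.5 57.3 10
```

```text
t 15.2 q6 -77 d 0.0587 phi -47.5 Fr 4.0 Ft -0.6 Fz -2.6 [ 164.6  317.  -170.5  325. ] rel 338.2 hub (0.5045, -0.1865)
[[[0, 0, 8.0], [5.6, 5.8, 0], 1], [[0, 0, 16.0], [10.3, 12.3, 0], 1], [[0, 0, 24.0], [13.9, 19.4, 0], 1], [[0, 0, 32.0], [16.6, 26.9, 0], 1], [[0, 0, 40.0], [18.2, 34.7, 0], 1], [[0, 0, 48.0], [18.7, 42.7, 0], 1], [[0, 0, 56.0], [18.1, 50.7, 0], 1], [[0, 0, 64.0], [16.3, 58.5, 0], 1], [[0, 0, 72.0], [13.5, 66.0, 0], 1], [[0, 0, 80.0], [9.7, 73.0, 0], 1]] [553.1, -154.9]
```

```bash
python3 orb.py 543.4 -227.9 312.5 397.5 57.3 10
```

```text
[[[0, 0, 8.5], [5.9, 6.1, 0], 1], [[0, 0, 17.0], [10.8, 13.1, 0], 1], [[0, 0, 25.5], [14.5, 20.7, 0], 1], [[0, 0, 34.0], [17.1, 28.8, 0], 1], [[0, 0, 42.5], [18.5, 37.2, 0], 1], [[0, 0, 51.0], [18.6, 45.7, 0], 1], [[0, 0, 59.5], [17.4, 54.1, 0], 1], [[0, 0, 68.0], [15.1, 62.3, 0], 1], [[0, 0, 76.5], [11.5, 70.0, 0], 1], [[0, 0, 85.0], [6.9, 77.1, 0], 1]] [550.3, -150.8]
```

Emit:
send_rows --series '[[[0,0,8.5],[5.9,6.1,0],1],[[0,0,17.0],[10.8,13.1,0],1],[[0,0,25.5],[14.5,20.7,0],1],[[0,0,34.0],[17.1,28.8,0],1],[[0,0,42.5],[18.5,37.2,0],1],[[0,0,51.0],[18.6,45.7,0],1],[[0,0,59.5],[17.4,54.1,0],1],[[0,0,68.0],[15.1,62.3,0],1],[[0,0,76.5],[11.5,70.0,0],1],[[0,0,85.0],[6.9,77.1,0],1]]'

```text
time_s: 16.5
eef_pos: [0.552, -0.1492, 0.142]
eef_rot: [0.002, -0.321, 0.947, -0.0]
wrist_force: [4.7, 2.2, -2.0]
opening: -0.002
grasp_force: 2.8
```

```bash
python3 st.py
```

```text
t 16.5 q6 -155 d 0.0595 phi 37.6 Fr 5.0 Ft -1.1 Fz -2.0 [-110.8  333.  -171.1  336. ] rel 62.80000000000001 hub (0.5045, -0.185)
```

Emit:
send_rows --series '[[[0,0,0],[7,5,0],1],[[0,0,-5],[7,5,35],1],[[0,0,-15],[5,6,45],1],[[0,0,-25.5],[0,8,45],1],[[0,0,-36],[-10,12,45],1],[[0,0,-46.5],[-20,18,45],1],[[0,0,-57],[-30,24,45],1],[[0,0,-67.5],[-40,30,45],1],[[0,0,-78],[-45.5,32,45],1],[[0,0,-88.5],[-45.5,32,45],1]]'

```text
time_s: 17.8
eef_pos: [0.5048, -0.1184, 0.187]
eef_rot: [0.0, 0.436, 0.9, -0.0]
wrist_force: [0.1, -0.2, -0.8]
opening: -0.004
grasp_force: 0.0
```

Emit:
send_rows --series '[[[0,0,-10.5],[0,0,0],1],[[0,0,-21],[0,0,0],1],[[0,0,-31.5],[0,0,0],1],[[0,0,-42],[0,0,0],1],[[0,0,-52.5],[0,0,0],1],[[0,0,-63],[0,0,0],1],[[0,0,-73.5],[0,0,0],1],[[0,0,-84],[0,0,0],1],[[0,0,-94.5],[0,0,0],1],[[0,0,-105],[0,0,0],1]]'

```text
time_s: 19.05
eef_pos: [0.5051, -0.1186, 0.1869]
eef_rot: [0.0, 0.979, 0.202, 0.0]
wrist_force: [-0.1, -0.0, -0.4]
opening: -0.002
grasp_force: 0.0
```

Emit:
send_rows --series '[[[0,0,-10.5],[0,0,0],1],[[0,0,-21],[0,0,0],1],[[0,0,-31.5],[0,0,0],1],[[0,0,-42],[0,0,0],1],[[0,0,-52.5],[0,0,0],1],[[0,0,-63],[0,0,0],1],[[0,0,-73.5],[0,0,0],1],[[0,0,-84],[0,0,0],1],[[0,0,-94.5],[0,0,0],1],[[0,0,-105],[0,0,0],1]]'

```text
time_s: 20.3
eef_pos: [0.5051, -0.1186, 0.187]
eef_rot: [0.0, 0.757, -0.654, 0.0]
wrist_force: [-0.6, 1.6, -0.6]
opening: -0.004
grasp_force: 0.0
```

Emit:
send_rows --series '[[[0,0,-9],[0,0,0],1],[[0,0,-9],[0,0,0],1]]'

```text
time_s: 20.55
eef_pos: [0.505, -0.1186, 0.1869]
eef_rot: [-0.0, -0.706, 0.708, -0.0]
wrist_force: [-0.5, 0.0, -0.6]
opening: -0.002
grasp_force: 0.0
```

```bash
python3 st.py; python3 -c "
from h import *;print(telemetry.get_obs()['eef_pos'],telemetry.get_obs()['eef_rot'])"
```

```text
t 20.55 q6 154 d 0.0669 phi 89.8 Fr 0.0 Ft 0.5 Fz -0.6 [-109.7  304.  -171.   328. ] rel 63.89999999999998 hub (0.505, -0.1855)
[ 0.50494334 -0.11860311  0.18693382] [-2.91762271e-05 -7.07077594e-01  7.07135962e-01 -8.51005179e-05]
```

Emit:
send_rows --series '[[[0,0,0],[0,0,-25],1],[[0,0,0],[0,0,-45],1],[[0,0,0],[0,0,-45],1],[[0,0,0],[0,-7,-45],1],[[0,0,0],[0,-8.2,-45],1],[[0,0,0],[0,-9.2,-45],1],[[0,0,0],[0,-9.2,-45],1]]'

```text
time_s: 21.48
eef_pos: [0.5052, -0.126, 0.1428]
eef_rot: [0.002, -0.707, 0.707, 0.001]
wrist_force: [0.5, 9.8, -0.0]
opening: -0.002
grasp_force: 4.7
```

```bash
python3 orb.py 504.8 -128 90 170 57.5 10;python3 orb.py 448.2 -175.7 170 250 57.3 10
```

```text
[[[0, 0, 8.0], [-8.0, -0.8, 0], 1], [[0, 0, 16.0], [-15.8, -2.4, 0], 1], [[0, 0, 24.0], [-23.4, -5.2, 0], 1], [[0, 0, 32.0], [-30.5, -8.9, 0], 1], [[0, 0, 40.0], [-37.0, -13.7, 0], 1], [[0, 0, 48.0], [-42.7, -19.2, 0], 1], [[0, 0, 56.0], [-47.7, -25.5, 0], 1], [[0, 0, 64.0], [-51.7, -32.5, 0], 1], [[0, 0, 72.0], [-54.7, -39.9, 0], 1], [[0, 0, 80.0], [-56.6, -47.7, 0], 1]] [448.2, -175.7]
[[[0, 0, 8.0], [-0.7, -8.0, 0], 1], [[0, 0, 16.0], [-0.4, -16.0, 0], 1], [[0, 0, 24.0], [1.0, -23.9, 0], 1], [[0, 0, 32.0], [3.5, -31.5, 0], 1], [[0, 0, 40.0], [7.0, -38.7, 0], 1], [[0, 0, 48.0], [11.4, -45.3, 0], 1], [[0, 0, 56.0], [16.8, -51.2, 0], 1], [[0, 0, 64.0], [22.9, -56.4, 0], 1], [[0, 0, 72.0], [29.7, -60.6, 0], 1], [[0, 0, 80.0], [37.0, -63.8, 0], 1]] [485.2, -239.5]
```

Emit:
send_rows --series '[[[0,0,8.0],[-8.0,-0.4,0],1],[[0,0,16.0],[-15.8,-2.2,0],1],[[0,0,24.0],[-23.4,-5.2,0],1],[[0,0,32.0],[-30.5,-8.9,0],1],[[0,0,40.0],[-37.0,-13.7,0],1],[[0,0,48.0],[-42.7,-19.2,0],1],[[0,0,56.0],[-47.7,-25.5,0],1],[[0,0,64.0],[-51.7,-32.5,0],1],[[0,0,72.0],[-54.7,-39.9,0],1],[[0,0,80.0],[-56.6,-47.7,0],1]]'

```text
time_s: 22.72
eef_pos: [0.4467, -0.1756, 0.1427]
eef_rot: [-0.0, 0.996, -0.085, -0.001]
wrist_force: [-4.5, 2.8, 2.5]
opening: 0.003
grasp_force: 3.0
```

```bash
python3 st.py
```

```text
t 22.725 q6 64 d 0.0589 phi 170.3 Fr 4.9 Ft -2.0 Fz 2.5 [ -29.5  319.  -171.2  331. ] rel 144.1 hub (0.5035000000000001, -0.1855)
```

Full 80° gained. Next segment as computed.

Emit:
send_rows --series '[[[0,0,8.0],[-0.7,-8.0,0],1],[[0,0,16.0],[-0.4,-16.0,0],1],[[0,0,24.0],[1.0,-23.9,0],1],[[0,0,32.0],[3.5,-31.5,0],1],[[0,0,40.0],[7.0,-38.7,0],1],[[0,0,48.0],[11.4,-45.3,0],1],[[0,0,56.0],[16.8,-51.2,0],1],[[0,0,64.0],[22.9,-56.4,0],1],[[0,0,72.0],[29.7,-60.6,0],1],[[0,0,80.0],[37.0,-63.8,0],1]]'

```text
time_s: 24.02
eef_pos: [0.4856, -0.2407, 0.1431]
eef_rot: [0.001, 0.818, 0.575, -0.0]
wrist_force: [-0.3, -0.4, -0.2]
opening: 0.0
grasp_force: 0.0
```

```bash
python3 st.py; python3 orb.py 485.2 -239.5 250 330 57.2 10
```

```text
t 24.025 q6 -19 d 0.0585 phi -109.2 Fr 0.5 Ft -0.2 Fz -0.2 [   nan    0.  -170.7  305. ] rel nan hub (0.5045, -0.186)
[[[0, 0, 8.0], [7.7, -2.2, 0], 1], [[0, 0, 16.0], [15.6, -3.3, 0], 1], [[0, 0, 24.0], [23.6, -3.3, 0], 1], [[0, 0, 32.0], [31.5, -2.2, 0], 1], [[0, 0, 40.0], [39.2, 0.0, 0], 1], [[0, 0, 48.0], [46.5, 3.3, 0], 1], [[0, 0, 56.0], [53.2, 7.5, 0], 1], [[0, 0, 64.0], [59.3, 12.7, 0], 1], [[0, 0, 72.0], [64.7, 18.6, 0], 1], [[0, 0, 80.0], [69.1, 25.2, 0], 1]] [554.3, -214.3]h.py:34: RuntimeWarning: Mean of empty slice.
  out+=[np.degrees(np.arctan2((Y[s]-y).mean(),(X[s]-x).mean())),s.sum()]
  ret = ret.dtype.type(ret / rcount)
```

```bash
sed -i 's/504.8,-185.7/504.8,-185.4/' orb.py; python3 orb.py 485.2 -239.5 250 322 56.7 9
```

```text
[[[0, 0, 8.0], [7.8, -1.4, 0], 1], [[0, 0, 16.0], [15.6, -2.5, 0], 1], [[0, 0, 24.0], [23.6, -2.5, 0], 1], [[0, 0, 32.0], [31.4, -1.4, 0], 1], [[0, 0, 40.0], [39.0, 0.8, 0], 1], [[0, 0, 48.0], [46.2, 4.0, 0], 1], [[0, 0, 56.0], [52.9, 8.2, 0], 1], [[0, 0, 64.0], [59.0, 13.3, 0], 1], [[0, 0, 72.0], [64.3, 19.2, 0], 1]] [549.5, -220.3]
```

Emit:
send_rows --series '[[[0,0,0],[0.3,1,0],1],[[0,0,8.0],[7.8,-1.4,0],1],[[0,0,16.0],[15.6,-2.5,0],1],[[0,0,24.0],[23.6,-2.5,0],1],[[0,0,32.0],[31.4,-1.4,0],1],[[0,0,40.0],[39.0,0.8,0],1],[[0,0,48.0],[46.2,4.0,0],1],[[0,0,56.0],[52.9,8.2,0],1],[[0,0,64.0],[59.0,13.3,0],1],[[0,0,72.0],[64.3,19.2,0],1]]'

```text
time_s: 25.32
eef_pos: [0.551, -0.2219, 0.1434]
eef_rot: [0.003, 0.326, 0.945, -0.001]
wrist_force: [3.6, -3.7, -0.5]
opening: 0.003
grasp_force: 2.7
```

```bash
python3 st.py
```

```text
t 25.325 q6 -85 d 0.0588 phi -38.2 Fr 5.1 Ft -0.6 Fz -0.5 [ 110.3  304.  -170.5  334. ] rel 283.9 hub (0.5045, -0.187)
```

```bash
python3 orb.py 549.5 -220.3 322 400 57.2 10
```

```text
[[[0, 0, 7.8], [4.7, 6.1, 0], 1], [[0, 0, 15.6], [8.2, 13.1, 0], 1], [[0, 0, 23.4], [10.7, 20.5, 0], 1], [[0, 0, 31.2], [12.1, 28.1, 0], 1], [[0, 0, 39.0], [12.5, 35.9, 0], 1], [[0, 0, 46.8], [11.8, 43.7, 0], 1], [[0, 0, 54.6], [10.1, 51.2, 0], 1], [[0, 0, 62.4], [7.4, 58.5, 0], 1], [[0, 0, 70.2], [3.7, 65.4, 0], 1], [[0, 0, 78.0], [-0.9, 71.7, 0], 1]] [548.6, -148.6]
```

Emit:
send_rows --series '[[[0,0,7.8],[4.7,6.1,0],1],[[0,0,15.6],[8.2,13.1,0],1],[[0,0,23.4],[10.7,20.5,0],1],[[0,0,31.2],[12.1,28.1,0],1],[[0,0,39.0],[12.5,35.9,0],1],[[0,0,46.8],[11.8,43.7,0],1],[[0,0,54.6],[10.1,51.2,0],1],[[0,0,62.4],[7.4,58.5,0],1],[[0,0,70.2],[3.7,65.4,0],1],[[0,0,78.0],[-0.9,71.7,0],1]]'

```text
time_s: 26.62
eef_pos: [0.5506, -0.1476, 0.1434]
eef_rot: [0.003, -0.342, 0.94, -0.001]
wrist_force: [6.4, 4.3, 0.5]
opening: 0.001
grasp_force: 3.4
```

Emit:
send_rows --series '[[[0,0,0],[7,5.5,0],1],[[0,0,0],[7,5.5,0],1],[[0,0,0],[7,5.5,25],1],[[0,0,0],[7,5.5,50],1],[[0,0,0],[7,5.5,50],1]]'

```text
time_s: 27.25
eef_pos: [0.5568, -0.144, 0.194]
eef_rot: [0.001, -0.34, 0.94, -0.002]
wrist_force: [0.2, 0.2, -0.1]
opening: -0.004
grasp_force: 0.0
```

```bash
python3 st.py
python3 - <<'E'
from h import *
c=shot('wrist','k.png');print(telemetry.get_obs()['eef_pos'])
for z in(.159,): m,X,Y=blob(c,.49,-.082,z,'red',40);print('plunger',X.mean(),Y.mean(),len(X))
print(spotter.landmark_of('plunger_top','wrist')[:2],spotter.landmark_of('ring_axis','wrist')[:1])
E
```

```text
t 27.25 q6 -156 d 0.0665 phi 38.6 Fr 0.3 Ft 0.0 Fz -0.1 [-169.8  304.  -170.9  329. ] rel 3.7999999999999545 hub (0.5055, -0.186)
[ 0.55517857 -0.14313016  0.19127162]
plunger 0.4914857452183327 -0.08572952002887045 2771
[{'xyz': [0.4934, -0.0815, 0.157], 'conf': 0.77}] [{'xyz': [0.5065, -0.189, 0.1804], 'conf': 0.84}]
```

View pics/k.png

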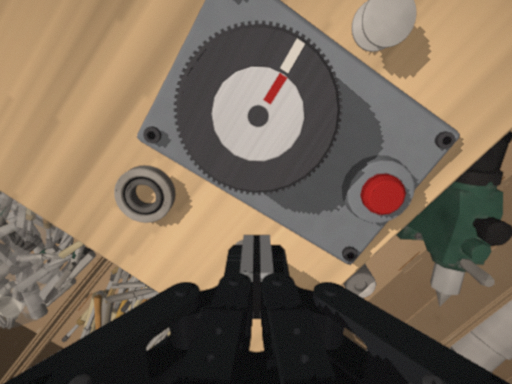

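Emit:
send_rows --series '[[[0,0,0],[-31,31,0],1],[[0,0,0],[-62.6,61.6,0],1],[[0,0,0],[-62.6,61.6,-20],1],[[0,0,0],[-62.6,61.6,-45],1],[[0,0,0],[-62.6,61.6,-54],1],[[0,0,0],[-62.6,61.6,-58],1],[[0,0,0],[-62.6,61.6,-62],1],[[0,0,0],[-62.6,61.6,-65],1],[[0,0,0],[-62.6,61.6,-66],1],[[0,0,0],[-62.6,61.6,-66],1]]'

```text
time_s: 28.7
eef_pos: [0.4932, -0.0815, 0.1266]
eef_rot: [0.0, -0.341, 0.94, -0.0]
wrist_force: [-3.6, 1.3, 4.9]
opening: 0.002
grasp_force: 2.8
```

Emit:
send_rows --series '[[[0,0,0],[0,0,-1.5],1],[[0,0,0],[0,0,-1.5],1],[[0,0,0],[0,0,-3],1],[[0,0,0],[0,0,-3],1]]'

```text
time_s: 29.2
eef_pos: [0.4934, -0.0816, 0.1264]
eef_rot: [0.0, -0.342, 0.94, -0.001]
wrist_force: [-12.3, 4.3, 27.2]
opening: -0.001
grasp_force: 13.8
```

Emit:
send_rows --series '[[[0,0,0],[0,0,3],1],[[0,0,0],[0,0,20],1],[[0,0,0],[0,0,60],1],[[0,0,0],[-20,20,110],1],[[0,0,0],[-50,60,150],1],[[0,0,0],[-70,110,170],1],[[0,0,0],[-90,150,180],1],[[0,0,0],[-100,200,180],1],[[0,0,0],[-100,220,180],1],[[0,0,0],[-100,220,180],1]]'

```text
time_s: 30.45
eef_pos: [0.3928, 0.1397, 0.3037]
eef_rot: [0.001, -0.343, 0.939, -0.0]
wrist_force: [-0.6, 0.3, 0.4]
opening: -0.005
grasp_force: 0.0
```

Run:
```python
from h import *
a=camera('top');b=camera('scene');print(telemetry.get_obs()['dq'].round(3),telemetry.get_obs()['time_s'])
for t in ['gauge','loose_bearing','reel','plunger_top','white_line','red_line']:
  for n in('top','scene'): print(t,n,[(np.round(d['xyz'],3).tolist(),round(d['conf'],2)) for d in spotter.landmark_of(t,n)][:3])
f=lambda c,a,b,e,d:cv2.resize(c['pixels'][a:b,e:d],(400,400),interpolation=cv2.INTER_CUBIC)
cv2.imwrite('pics/m.png',cv2.cvtColor(np.hstack([f(a,110,240,150,280),f(b,100,210,160,270)]),cv2.COLOR_RGB2BGR))
```

```text
[-0.023  0.004  0.003  0.    -0.001  0.003] 30.55
gauge top [([0.58, -0.573, 0.0], 0.79), ([0.572, 0.019, -0.002], 0.74), ([0.603, -0.119, 0.125], 0.68)]
gauge scene [([0.579, -0.576, -0.003], 0.68), ([0.598, -0.114, 0.125], 0.62)]
loose_bearing top [([0.6, -0.12, 0.129], 0.54), ([0.608, -0.213, 0.128], 0.51)]
loose_bearing scene [([0.609, -0.21, 0.125], 0.78), ([0.599, -0.115, 0.124], 0.2)]
reel top [([0.412, -0.161, 0.126], 0.45), ([0.609, -0.213, 0.128], 0.45)]
reel scene [([0.411, -0.16, 0.125], 0.65)]
plunger_top top [([0.487, -0.085, 0.148], 0.56)]
plunger_top scene [([0.493, -0.081, 0.146], 0.43)]
white_line top [([0.459, -0.199, 0.18], 0.56)]
white_line scene [([0.463, -0.191, 0.183], 0.81), ([0.608, -0.209, 0.127], 0.7)]
red_line top [([0.507, -0.182, 0.122], 0.65), ([0.484, -0.184, 0.187], 0.64)]
red_line scene [([0.484, -0.19, 0.18], 0.71)]
```

View pics/m.png

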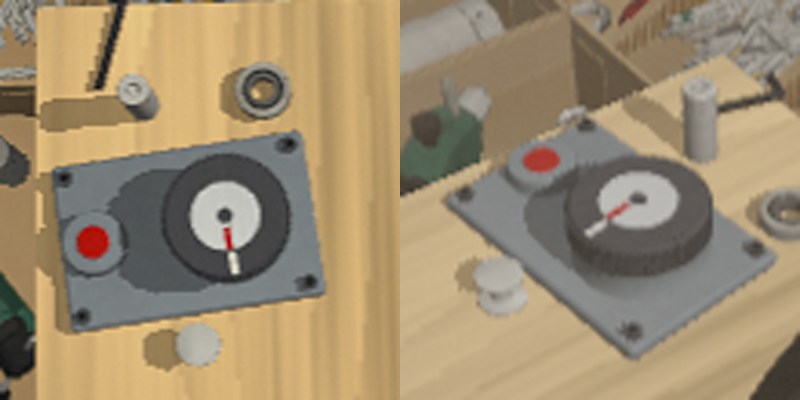

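The crops show the white line (235,262) in line with the red (228,238). The plunger (92,242) is down, at z about 0.147. The gauge, bearing and reel have not moved, so I'm handing in.

```bash
python3 -c "
from h import *;print(ctrl.hand_in())"
```

```text
the job is handed in; nothing more can be done
None
```

The job is handed in at about 31 s: by the cameras, the ring's white line is within about 2° of the red line at its second line-up, the plunger is down on its stop, and the gauge, bearing and reel are where they started; the hand-in returned no verdict.

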